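# Clear the straightedge from the cutting mat to its peg

### The job

The cut is done, so clear the mat: take the hand weight off the straightedge and stand it gently on the cork pad, its whole base on the pad. Then hang the straightedge by its hole on the one free peg of the sloping rack, pushed right down so that it lies flat against the board and points straight down the slope over its painted outline. Leave the other tools where they are.

Things in the scene. Friction and masses are not known exactly. Their poses are not given: they have to be found in the camera images.
- straightedge: flat aluminium straightedge lying on the grey mat: 200 long, 36 wide, 8 thick, 155 g, with a 16 mm round hanging hole through it near one end. Origin: centre of the underside. x: along the length, towards the hole end; y: across; z: up out of the graduated face, the upper one at the start. Nothing else on it but the weight.
- hole (a point): centre of the straightedge's hanging hole at half its thickness: 83 mm from the origin along +x, 17 mm from that end. Axes as the straightedge.
- tail (a point): middle of the straightedge's other end (no hole), half thickness: 100 mm from the origin along -x.
- weight: loose dark steel hand weight standing on the straightedge (its base 8 mm above the mat): round foot 56 in diameter and 44 high, cone to 50, neck 18 in diameter up to 58, widening to a round knob 30 in diameter from 62 up to the top at 78; about 0.6 to 0.86 kg. Origin: centre of the base; z up along its axis.
- pad: square cork pad fixed on the mat, 90 x 90, 6 thick. Origin: centre of the underside; x and y along its sides.
- rack: fixed wooden tool rack, 290 wide (y), 207 deep (x). Its board, 250 along the slope, rises away from the robot (+x) at 34 deg from horizontal, from 22 high in front to 162 at the top. Three wooden pegs, 10 in diameter, 40 long, the last 6 tapering to 6 in diameter, stand square to the board 215 up the slope, at y = -90, 0, 90. Origin: centre of the footprint.
- place: the free peg and the dark painted outline (210 x 45) of the straightedge round it: which of the three pegs varies. Origin: on the peg's axis at the board's face. x: up the slope; y: along the row of pegs; z: out of the board along the peg (34 degrees from vertical, leaning to the robot). The outline runs from 17 mm above the peg to 193 mm below it.
- bone_folder: white bone folder hanging loose on another peg, 150 x 28 x 6, to be left alone. Origin: on its peg's axis at the board's face; axes as the place.
- dividers: steel dividers hanging loose by their eye on the third peg, 180 x 43 x 6, to be left alone. Origin and axes as the bone folder.
- tool_block: wooden block 75 x 130 x 48 with punches and awls standing in it, 145 high in all, loose, to be left alone. Origin: centre of the underside.
- spool: thread spool standing on the mat, 52 in diameter, 70 high, loose, to be left alone. Origin: centre of the underside.

How it is judged:
On the way, in this order (a step that is already met when the one before it is completed fails the run):
1. the weight stands on the cork pad, its whole base on it, while the straightedge is still lying on the mat (x of weight in the frame of pad between -0.018 and 0.018 m and y of weight in the frame of pad between -0.018 and 0.018 m and z of weight in the frame of pad between 0.003 and 0.01 m and angle between weight's own z axis and vertical below 0.06 rad and contact force between the fingers and weight below 0.05 N and height (world z) of straightedge below 0.03 m), for 0.2 s.
2. the straightedge is on its peg, flat against the board (x of hole in the frame of place between -0.007 and 0.007 m and y of hole in the frame of place between -0.006 and 0.006 m and z of hole in the frame of place between 0 and 0.012 m and z of tail in the frame of place below 0.015 m and x of tail in the frame of place below -0.15 m and angle between the x axis of straightedge and the x axis of place, either way round below 0.15 rad and angle between the z axis of straightedge and the z axis of place, either way round below 0.1 rad), for 0.2 s.
At the end, for the whole second after the job is handed in: Weight upright on the pad, its centre within 18 mm of the pad's along both sides; straightedge at rest on the free peg: hole within 6 mm of the peg's axis across and 7 mm along the slope, flat on the board (12 mm at hole, 15 mm at tail, 0.1 rad), tail down the slope within 0.15 rad (all of step 2 and x of weight in the frame of pad between -0.018 and 0.018 m and y of weight in the frame of pad between -0.018 and 0.018 m and z of weight in the frame of pad between 0.003 and 0.01 m and angle between weight's own z axis and vertical below 0.06 rad and linear speed of each of weight, straightedge below 0.02 m/s); the robot touches nothing.
It fails at once if the bone folder is pushed more than 20 mm or knocked off its place (distance of bone_folder from where it was at the start of the episode above 0.02 m).
It fails at once if the pair of dividers is pushed more than 20 mm or knocked off its place (distance of dividers from where it was at the start of the episode above 0.02 m).
It fails at once if the tool block is pushed more than 20 mm or knocked off its place (distance of tool_block from where it was at the start of the episode above 0.02 m).
It fails at once if the thread spool is pushed more than 20 mm or knocked off its place (distance of spool from where it was at the start of the episode above 0.02 m).
It fails at once if the weight is dropped (falls free faster than 0.4 m/s, as from 8 mm or more) or banged onto the pad (more than 90 N) (contact force between weight and pad above 90 N or (linear speed of weight above 0.4 m/s and contact force between the fingers and weight below 0.5 N)).
It also fails if it takes over 56 s, if anything falls off the work surface, if the arm or the gripper's body presses on something with over 40 N, if the wrist force passes 120 N, or if a joint passes its speed limit or range.

### The arm

A 6-joint arm with a two-finger parallel gripper is mounted at the origin on the work surface. World frame = base frame: x ahead of the robot, y to its left, z up, the work surface at z = 0. Lengths are in m, angles in rad, forces in N, time in s.
With the tool pointing down it reaches from about 0.375 to 0.9 m from the base axis. Payload 3.1 kg.
Tool frame: the origin (TCP) lies between the finger pads; the fingertips stand 8 mm ahead of it and the grasp point (between the pads) lies 11 mm behind it; z points along the fingers, y is the line along which they close (so a half turn about z gives the same grasp; the last joint's range is limited). The gripper opens to 87 mm and grips with 3 to 60 N. Pads are 19 mm wide; open, the fingers measure 117 mm over their backs; the gripper's body (75 mm by 190 mm) begins 51 mm behind the grasp point.
Start: joints at [1.067, 0.527, 1.433, -0, 1.181, -0.178], TCP at [0.199, 0.592, 0.231] pointing down, gripper open.
Joint ranges: [-3.08, 3.08], [-0.75, 2.2], [0.22, 2.44], [-1.43, 4.57], [0, 2.65], [-2.85, 2.85]. Speed limits (rad/s): [2.79, 2.79, 3.14, 3.14, 3.14, 3.14].

### API

Orientations are given as a unit quaternion [x, y, z, w].
In Python, from rig import robot gives the robot as it stands.
- The arm moves only by the tool move_arm, never from a script. Its argument "motion" is text: rows parted by semicolons, each of 5 numbers parted by spaces: the opening, from -1 (shut) to 1 (fully open), then the shift along the tool's x, y, z normalised to -1 to 1, where 1 is 0.2 m, then the turn about the tool's z normalised to -1 to 1, where 1 is pi rad. A call has 1 to 12 rows; each row is the pose to reach, as a shift and turn from the pose commanded when the call began, along the tool's axes at that moment, turning the shorter way round; what a row does not reach only later rows make up. A row lasts 1/12 s, in which the tool goes at most 41.7 mm and 7.16 degrees, less where a joint would pass 70% of its speed; a pose out of reach is approached as far as the arm can. A call with a number of a shift or a turn outside -1 to 1 is refused whole. A call with a gripper value outside its range is refused whole. The fingers move at their own pace and stop on an object; "newtons" is the grip in N (left out, the last holds). Time passes only in rows, so rows that repeat a pose let the fingers close. It gives the time, the measured TCP pose, the force, the opening and the grip force at its end, in the units of the state.
- robot.get_obs(): the state, without advancing time (a new reading comes with each control period).
- robot.camera(name): name is "scene" or "top"; returns (picture, depth): 400x640x3 uint8, red, green, blue; 400x640 float32, m along the optical axis (not along the pixel's ray), 0 where there is no reading.
- robot.camera_model(name): a dict with "mtx" (3x3 intrinsics, pixels), "position" and "attitude" of the camera in the world. Camera axes: x right, y down, z forward; pixel columns grow to the right and rows downward; lengths in m; the calibration is good to about 2 mm. A picture is of the moment at which its call begins. camera_model takes no time and is no camera call.
- robot.hand_in(): hands the job in; it is judged then, once.
The state is a dict: "time": time; "q": joint angles; "joint_velocities": joint speeds; "joint_torque": joint torques, N m; "position": TCP position; "tool_rot": TCP orientation; "ft_force": force on the tool from outside, world axes, zero at the start; "moment": the same for the moment, N m; "grip_width": finger opening in m; "grip_force": force on a finger pad.
Only numpy, scipy, OpenCV 4.12 (cv2) and the standard library are available. Lean on these libraries where they do the work, as an engineer would, in place of code of your own. Each camera call takes 0.05 s, during which the arm holds its last target. There are 200 camera calls.

## Working session

There is one attempt and no reset: what is moved stays moved. The work goes in short steps, Python scripts to look and compute and a tool call to move; the robot and the scene stay as the last step left them, time stands still between calls to the robot, and variables do not carry over. Pictures are saved under pics/ and viewed, at most 10 in all, crops included, and the job is handed in when it is done.

Besides the shell and the picture viewer there is one more tool, called after "Request:" as name(argument=value, ...) on one line, values as JSON. move_arm: Moves the arm, as the interface text tells. Its arguments: {"type":"object","properties":{"motion":{"type":"string"},"newtons":{"type":"number"}},"required":["motion"]}

```bash
ls; mkdir -p pics; cat > h.py <<'E'
from rig import robot
import numpy as np, cv2
from scipy.spatial.transform import Rotation as R
def model(n):
    m=robot.camera_model(n); a=np.array(m["attitude"],float)
    Rm=a if a.shape==(3,3) else R.from_quat(a).as_matrix()
    return np.array(m["mtx"]),np.array(m["position"]),Rm
def cloud(n,d):
    K,p,Rm=model(n); v,u=np.indices(d.shape)
    c=np.stack([(u-K[0,2])/K[0,0]*d,(v-K[1,2])/K[1,1]*d,d],-1)
    return c@Rm.T+p
def ray(n,u,v,z):
    K,p,Rm=model(n); r=Rm@np.array([(u-K[0,2])/K[0,0],(v-K[1,2])/K[1,1],1]); return p+r*(z-p[2])/r[2]
E
python3 - <<'E'
from h import *
for n in("scene","top"):
    im,d=robot.camera(n); cv2.imwrite(f"pics/{n}0.png",im[...,::-1]); np.savez(f"{n}0.npz",im=im,d=d)
    print(n,robot.camera_model(n))
print(robot.get_obs())
E
```

```text
pics
scene {'mtx': array([[363.41680705,   0.        , 312.85700747],
       [  0.        , 363.41680705, 198.58546235],
       [  0.        ,   0.        ,   1.        ]]), 'position': array([ 1.0844874 , -0.26898012,  0.86977944]), 'attitude': array([ 0.80177571,  0.51239959, -0.16445512, -0.25991708])}
top {'mtx': array([[402.97348863,   0.        , 323.18339662],
       [  0.        , 402.97348863, 201.58837597],
       [  0.        ,   0.        ,   1.        ]]), 'position': array([ 0.53078487, -0.03677569,  1.03223654]), 'attitude': array([-0.69736847,  0.71622379, -0.012935  ,  0.02309494])}
{'time': 0.1, 'q': array([ 1.06750550e+00,  5.28357924e-01,  1.43376756e+00, -2.98511550e-05,
        1.18142401e+00, -1.78516676e-01]), 'joint_velocities': array([-0.00168086, -0.00321634, -0.00353155,  0.00017353, -0.00148445,
        0.00010638]), 'joint_torque': array([-2.09737345e-04, -4.40986133e+01, -1.77149910e+01,  6.34490862e-02,
        5.34278643e-02, -5.11875692e-05]), 'position': array([0.19910635, 0.59175309, 0.22968098]), 'tool_rot': array([ 1.61668653e-01,  9.86844612e-01, -9.26728302e-04, -3.14114984e-04]), 'ft_force': array([-0.8311986 ,  0.75252788,  0.14570173]), 'moment': array([-0.02621141, -0.03931434,  0.03245324]), 'grip_force': 0.0, 'grip_width': 0.08688490045447753}
```

View pics/scene0.png

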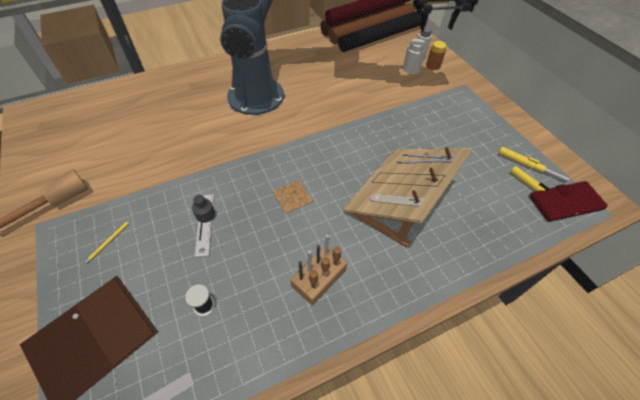

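View pics/top0.png

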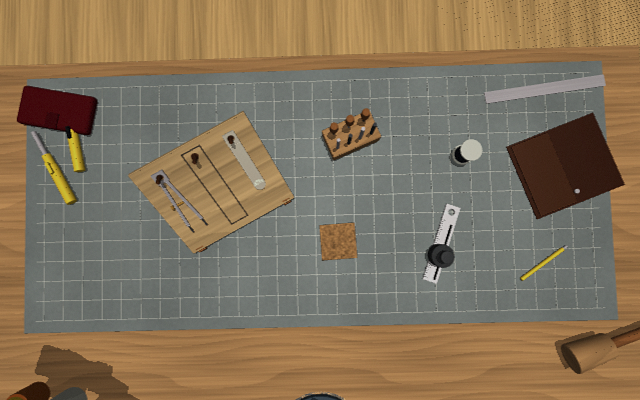

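The scene and top views show the weight at top px (440,256) on the straightedge, whose hole end is at (452,211). The cork pad is at (338,242). The free peg is the middle one, at (196,160), between the dividers and the bone folder. The tool always points straight down, so I'll have to tilt the straightedge 34° by pivoting it in the fingers.

```bash
cat > m.py <<'E'
from h import *
f=np.load("top0.npz"); im,d=f["im"],f["d"]; P=cloud("top",d); hsv=cv2.cvtColor(im,cv2.COLOR_RGB2HSV)
def box(u0,u1,v0,v1):
    m=np.zeros(d.shape,bool); m[v0:v1,u0:u1]=1; return m&(d>0)
mat=box(250,300,250,310); print("mat z",P[mat][:,2].mean(),P[mat][:,2].std())
# weight knob
k=box(415,465,235,285)&(P[...,2]>0.08); q=P[k]; print("knob n",k.sum(),"mid",(q.min(0)+q.max(0))/2,"mean",q.mean(0),"zmax",q[:,2].max(),"ext",np.ptp(q,axis=0))
# straightedge
s=box(415,470,195,290)&(hsv[...,1]<50)&(im.min(-1)>150)
ys,xs=np.nonzero(s); pts=np.array([ray("top",u,v,0.008)[:2] for u,v in zip(xs,ys)],np.float32)
r=cv2.minAreaRect(pts); print("se rect",r, "box",cv2.boxPoints(r).tolist(), s.sum())
# hole = non-white inside near the end
# pad
c=box(310,365,215,270)&(hsv[...,1]>90); ys,xs=np.nonzero(c); pts=np.array([ray("top",u,v,0.006)[:2] for u,v in zip(xs,ys)],np.float32)
print("pad",cv2.minAreaRect(pts),pts.mean(0))
# rack board plane (ransac-ish LSQ)
for n in("top","scene"):
    f=np.load(n+"0.npz"); im2,d2=f["im"],f["d"]; Q=cloud(n,d2)
    b=np.zeros(d2.shape,bool)
    if n=="top": b[112:252,128:295]=1
    else: b[140:245,340:475]=1
    h2=cv2.cvtColor(im2,cv2.COLOR_RGB2HSV)
    b&=(d2>0)&(Q[...,2]>0.03)
    q=Q[b]; w=np.ones(len(q),bool)
    for i in range(15):
        A=np.c_[q[w][:,:2],np.ones(w.sum())]; co=np.linalg.lstsq(A,q[w][:,2],rcond=None)[0]
        e=q@np.r_[-co[:2],1]-co[2]; w=abs(e)<(0.01 if i<8 else 0.004)
    nrm=np.r_[-co[:2],1]; nrm/=np.linalg.norm(nrm)
    print(n,"tilt",np.degrees(np.arccos(nrm[2])),"yaw",np.degrees(np.arctan2(co[1],co[0])),"n",nrm,"in",w.sum(),len(q))
    bp=q[w]; print("  rect",cv2.minAreaRect(bp[:,:2].astype(np.float32)))
    dist=(Q@nrm)-(bp@nrm).mean()
    pk=(b&(dist>0.025)&(dist<0.05)).astype(np.uint8); N,L,st,ce=cv2.connectedComponentsWithStats(pk)
    for i in range(1,N):
        if st[i,4]>=4:
            g=Q[L==i]; dd=dist[L==i]; foot=g.mean(0)-nrm*dd.mean()
            print("  peg",ce[i].round(1),st[i,4],"mean",g.mean(0).round(4),"dist",dd.min().round(3),dd.max().round(3),"foot",foot.round(4))
E
python3 m.py
python3 - <<'E'
import cv2
im=cv2.imread("pics/top0.png")
a=cv2.resize(im[105:255,125:300],None,fx=3,fy=3,interpolation=cv2.INTER_NEAREST)[:450,:]
b=cv2.resize(im[195:295,405:485],None,fx=4.5,fy=4.5,interpolation=cv2.INTER_NEAREST)[:450,:250]
import numpy as np
cv2.imwrite("pics/crop0.png",np.hstack([a,b[:450]])[:, :790])
E
```

```text
mat z 0.001111183834543576 0.001913150853743539
knob n 134 mid [ 0.4425295  -0.30762893  0.08553597] mean [ 0.44331688 -0.30772373  0.08650143] zmax 0.09025980317128912 ext [0.02800548 0.02895793 0.00944767]
se rect ((0.470239520072937, -0.3165265917778015), (0.1296592652797699, 0.2013830691576004), 82.12760162353516) box [[0.36161741614341736, -0.3669537901878357], [0.561102569103241, -0.39453667402267456], [0.5788615942001343, -0.26609939336776733], [0.37937647104263306, -0.23851650953292847]] 737
pad ((0.4824386239051819, -0.05728667974472046), (0.08896110206842422, 0.08917789161205292), 2.9306929111480713) [ 0.48229593 -0.05749085]
top tilt 33.8708527220695 yaw 27.598430366094068 n [-0.49390853 -0.25819191  0.83029591] in 10276 12006
  rect ((0.623667299747467, 0.22734606266021729), (0.2033475786447525, 0.29032620787620544), 27.654476165771484)
  peg [230.8 141. ] 21 mean [0.7111 0.1708 0.1736] dist 0.027 0.041 foot [0.7292 0.1802 0.1432]
  peg [194.5 161. ] 20 mean [0.6698 0.2499 0.1736] dist 0.029 0.041 foot [0.6879 0.2594 0.1433]
  peg [157.9 181.4] 23 mean [0.628  0.3298 0.1731] dist 0.029 0.043 foot [0.6458 0.3392 0.1431]
scene tilt 33.94217910634783 yaw 27.72681370720558 n [-0.49424331 -0.25977867  0.82960147] in 4418 5710
  rect ((0.6246607899665833, 0.229252427816391), (0.20131060481071472, 0.2940930724143982), 27.590131759643555)
  peg [446.3 149.8] 21 mean [0.6305 0.3312 0.1699] dist 0.025 0.041 foot [0.6466 0.3396 0.1428]
  peg [430.8 170.4] 23 mean [0.6719 0.2521 0.1697] dist 0.025 0.041 foot [0.688  0.2606 0.1427]
  peg [413.5 192.8] 23 mean [0.7131 0.172  0.1705] dist 0.026 0.042 foot [0.7298 0.1807 0.1426]
```

View pics/crop0.png

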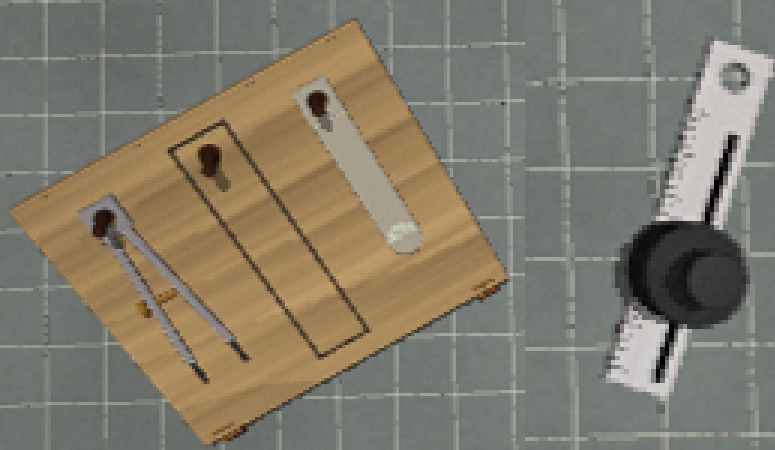

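```bash
cat > t.py <<'E'
# usage: t.py x,y,z[,yawdeg of tool x] ... -> normalised shifts/turns from the current pose
from h import *; import sys
o=robot.get_obs(); Rm=R.from_quat(o["tool_rot"]).as_matrix(); p=np.array(o["position"])
y0=np.degrees(np.arctan2(Rm[1,0],Rm[0,0])); print("t",round(o["time"],2),"p",p.round(4),"yaw",y0.round(2),"grip",round(o["grip_width"],4),round(o["grip_force"],1),"F",np.round(o["ft_force"],1))
for a in sys.argv[1:]:
    v=[float(s) for s in a.split(",")]; s=Rm.T@(np.array(v[:3])-p)/0.2
    tr=0 if len(v)<4 else -((v[3]-y0+180)%360-180)/180
    print(a,"->",s.round(3),round(tr,4))
E
python3 t.py 0.36,0.44,0.29 0.3,0.46,0.29; python3 t.py 0.35,0.47,.29 .442,.29,.29 .52,.1,.29 .53,-.08,.27 .49,-.22,.2 .4425,-.3077,.13
```

```text
t 0.1 p [0.1991 0.5918 0.2297] yaw 161.39 grip 0.0869 0.0 F [-0.8  0.8  0.1]
0.36,0.44,0.29 -> [-1.004 -0.463 -0.301] 0
0.3,0.46,0.29 -> [-0.688 -0.464 -0.301] 0
t 0.1 p [0.1991 0.5918 0.2297] yaw 161.39 grip 0.0869 0.0 F [-0.8  0.8  0.1]
0.35,0.47,.29 -> [-0.909 -0.337 -0.301] 0
.442,.29,.29 -> [-1.632 -1.043 -0.3  ] 0
.52,.1,.29 -> [-2.305 -1.819 -0.299] 0
.53,-.08,.27 -> [-2.64  -2.656 -0.197] 0
.49,-.22,.2 -> [-2.674 -3.382  0.154] 0
.4425,-.3077,.13 -> [-2.589 -3.873  0.505] 0
```

Request:
move_arm(motion="1 -0.91 -0.34 -0.3 0;1 -0.91 -0.34 -0.3 0;1 -0.91 -0.34 -0.3 0;1 -0.91 -0.34 -0.3 0;1 -0.91 -0.34 -0.3 0;1 -0.91 -0.34 -0.3 0")

```text
time: 0.6
position: [0.3563, 0.4669, 0.2926]
tool_rot: [0.165, 0.986, 0.001, 0.003]
ft_force: [-0.4, 0.6, -0.1]
grip_width: 0.0872
grip_force: 0.0
```

Request:
move_arm(motion="1 -0.72 -0.71 0 0;1 -0.72 -0.71 0 0;1 -0.72 -0.71 0 0;1 -0.72 -0.71 0 0;1 -0.72 -0.71 0 0;1 -0.72 -0.71 0 0")

```text
time: 1.1
position: [0.4439, 0.2844, 0.2901]
tool_rot: [0.165, 0.986, -0.001, 0.001]
ft_force: [-1.0, 1.3, -0.3]
grip_width: 0.0872
grip_force: 0.0
```

Request:
move_arm(motion="1 -0.67 -0.78 0 0;1 -0.67 -0.78 0 0;1 -0.67 -0.78 0 0;1 -0.67 -0.78 0 0;1 -0.67 -0.78 0 0;1 -0.67 -0.78 0 0")

```text
time: 1.6
position: [0.5217, 0.0934, 0.2903]
tool_rot: [0.165, 0.986, -0.001, 0.001]
ft_force: [-0.3, 0.5, -0.6]
grip_width: 0.0872
grip_force: 0.0
```

Request:
move_arm(motion="1 -0.34 -0.84 0.1 0;1 -0.34 -0.84 0.1 0;1 -0.34 -0.84 0.1 0;1 -0.34 -0.84 0.1 0;1 -0.34 -0.84 0.1 0;1 -0.34 -0.84 0.1 0")

```text
time: 2.1
position: [0.5297, -0.0849, 0.2695]
tool_rot: [0.164, 0.986, -0.0, -0.0]
ft_force: [0.1, -0.4, -1.2]
grip_width: 0.0871
grip_force: 0.0
```

Request:
move_arm(motion="1 -0.03 -0.73 0.35 0;1 -0.03 -0.73 0.35 0;1 -0.03 -0.73 0.35 0;1 -0.03 -0.73 0.35 0;1 -0.03 -0.73 0.35 0;1 -0.03 -0.73 0.35 0;1 -0.03 -0.73 0.35 0")

```text
time: 2.68
position: [0.4888, -0.2207, 0.2005]
tool_rot: [0.161, 0.987, 0.001, -0.0]
ft_force: [0.4, 0.4, 0.0]
grip_width: 0.0868
grip_force: 0.0
```

```bash
python3 t.py .4425,-.3077,.13 .4425,-.3077,.07
```

```text
t 2.68 p [ 0.4888 -0.2207  0.2005] yaw 161.42 grip 0.0868 0.0 F [0.4 0.4 0. ]
.4425,-.3077,.13 -> [ 0.081 -0.486  0.352] 0
.4425,-.3077,.07 -> [ 0.081 -0.487  0.652] 0
```

Request:
move_arm(motion="1 0.081 -0.486 0.3 0;1 0.081 -0.486 0.3 0;1 0.081 -0.486 0.35 0;1 0.081 -0.486 0.45 0;1 0.081 -0.486 0.55 0;1 0.081 -0.486 0.65 0;1 0.081 -0.486 0.65 0;1 0.081 -0.486 0.65 0")

```text
time: 3.35
position: [0.4429, -0.3076, 0.0706]
tool_rot: [0.161, 0.987, 0.001, -0.0]
ft_force: [0.2, -0.1, 0.6]
grip_width: 0.0872
grip_force: 0.0
```

Request:
move_arm(motion="-1 0 0 0 0;-1 0 0 0 0;-1 0 0 0 0;-1 0 0 0 0;-1 0 0 0 0;-1 0 0 0 0;-1 0 0 0 0;-1 0 0 0 0", newtons=40)

```text
time: 4.02
position: [0.4421, -0.3096, 0.0706]
tool_rot: [0.162, 0.987, -0.0, 0.0]
ft_force: [-0.6, 0.8, 0.3]
grip_width: 0.0412
grip_force: 0.0
```

```bash
python3 t.py .4425,-.3077,.15 .4824,-.0573,.15 .4824,-.0573,.07
```

```text
t 4.02 p [ 0.4421 -0.3096  0.0706] yaw 161.38 grip 0.0412 0.0 F [-0.6  0.8  0.3]
.4425,-.3077,.15 -> [ 0.001  0.01  -0.397] 0
.4824,-.0573,.15 -> [ 0.212  1.26  -0.397] 0
.4824,-.0573,.07 -> [0.212 1.26  0.003] 0
```

Still closing.

Request:
move_arm(motion="-1 0 0 0 0;-1 0 0 0 0;-1 0 0 0 0;-1 0 0 0 0;-1 0 0 0 0;-1 0 0 0 0")

```text
time: 4.52
position: [0.4421, -0.3089, 0.0705]
tool_rot: [0.162, 0.987, 0.0, -0.0]
ft_force: [1.7, 3.2, 1.7]
grip_width: 0.0288
grip_force: 40.0
```

Request:
move_arm(motion="-1 0 0 -0.05 0;-1 0 0 -0.12 0;-1 0 0 -0.2 0;-1 0 0 -0.3 0;-1 0 0 -0.3 0;-1 0 0 -0.3 0")

```text
time: 5.02
position: [0.4422, -0.3103, 0.1308]
tool_rot: [0.162, 0.987, -0.001, 0.001]
ft_force: [-0.2, 0.2, -8.4]
grip_width: 0.0281
grip_force: 40.0
```

```bash
python3 t.py .4625,-.19,.13 .4824,-.0573,.13 .4824,-.0573,.07
```

```text
t 5.02 p [ 0.4422 -0.3103  0.1308] yaw 161.4 grip 0.0281 40.0 F [-0.2  0.2 -8.4]
.4625,-.19,.13 -> [0.096 0.602 0.003] 0
.4824,-.0573,.13 -> [0.213 1.263 0.002] 0
.4824,-.0573,.07 -> [0.214 1.264 0.302] 0
```

Request:
move_arm(motion="-1 0.03 0.15 0 0;-1 0.06 0.33 0 0;-1 0.09 0.5 0 0;-1 0.12 0.67 0 0;-1 0.14 0.84 0 0;-1 0.16 0.95 0 0;-1 0.16 0.95 0 0")

```text
time: 5.6
position: [0.4698, -0.1137, 0.1287]
tool_rot: [0.16, 0.987, 0.002, -0.004]
ft_force: [-1.1, 0.3, -8.2]
grip_width: 0.0283
grip_force: 40.0
```

Request:
move_arm(motion="-1 0.03 0.16 0 0;-1 0.053 0.27 0.0 0;-1 0.053 0.314 0.08 0;-1 0.053 0.314 0.16 0;-1 0.053 0.314 0.23 0;-1 0.053 0.314 0.28 0;-1 0.053 0.314 0.295 0;-1 0.053 0.314 0.295 0;-1 0.053 0.314 0.295 0;-1 0.053 0.314 0.295 0")

```text
time: 6.43
position: [0.483, -0.0568, 0.072]
tool_rot: [0.162, 0.987, -0.0, 0.001]
ft_force: [-0.2, 0.2, -7.6]
grip_width: 0.0287
grip_force: 40.1
```

```bash
python3 t.py .4824,-.0573,.0685
```

```text
t 6.43 p [ 0.483  -0.0568  0.072 ] yaw 161.36 grip 0.0287 40.1 F [-0.2  0.2 -7.6]
.4824,-.0573,.0685 -> [ 0.002 -0.003  0.017] 0
```

Request:
move_arm(motion="-1 0 0 0.005 0;-1 0 0 0.01 0;-1 0 0 0.015 0;-1 0 0 0.019 0;-1 0 0 0.019 0;-1 0 0 0.019 0")

```text
time: 6.93
position: [0.4828, -0.0567, 0.0691]
tool_rot: [0.162, 0.987, -0.0, 0.001]
ft_force: [-2.6, -1.3, 5.6]
grip_width: 0.0289
grip_force: 40.1
```

Request:
move_arm(motion="0.2 0 0 0 0;0.2 0 0 0 0;0.2 0 0 0 0;0.2 0 0 0 0;0.2 0 0 0 0;0.2 0 0 0 0;0.2 0 0 0 0", newtons=10)

```text
time: 7.52
position: [0.4825, -0.0563, 0.0677]
tool_rot: [0.162, 0.987, 0.0, 0.0]
ft_force: [-0.4, 0.1, -0.0]
grip_width: 0.0518
grip_force: 0.0
```

Request:
move_arm(motion="0.2 0 0 -0.2 0;0.2 0 0 -0.4 0;0.2 0 0 -0.55 0;0.2 0 -0.2 -0.55 0;0.2 0 -0.4 -0.55 0;0.2 0 -0.4 -0.55 0;0.2 0 -0.4 -0.55 0")

```text
time: 8.1
position: [0.4566, -0.1338, 0.178]
tool_rot: [0.164, 0.986, -0.0, 0.0]
ft_force: [0.5, 0.7, -0.7]
grip_width: 0.0521
grip_force: 0.0
```

```bash
cat > m2.py <<'E'
from h import *
im,d=robot.camera("top"); cv2.imwrite("pics/top1.png",im[...,::-1]); P=cloud("top",d); hsv=cv2.cvtColor(im,cv2.COLOR_RGB2HSV)
v,u=np.indices(d.shape)
s=((hsv[...,1]<40)&(im.min(-1)>140)&(u>415)&(u<470)&(v>195)&(v<290)).astype(np.uint8)
s=cv2.morphologyEx(s,cv2.MORPH_CLOSE,np.ones((5,5)))
N,L,st,ce=cv2.connectedComponentsWithStats(s); i=1+st[1:,4].argmax(); print(st[i],ce[i])
c=max(cv2.findContours((L==i).astype(np.uint8),cv2.RETR_EXTERNAL,cv2.CHAIN_APPROX_NONE)[0],key=len)
pts=np.array([ray("top",a,b,.008)[:2] for a,b in c[:,0]],np.float32); r=cv2.minAreaRect(pts); print("se",r)
b=cv2.boxPoints(r); print(b.tolist())
k=(P[...,2]>.074)&(P[...,2]<.1)&(u>310)&(u<365)&(v>200)&(v<275); q=P[k]
if len(q): print("knob",k.sum(),(q.min(0)+q.max(0))/2,np.ptp(q,axis=0))
E
python3 m2.py; python3 t.py
```

```text
[ 416  196   54   94 1193] [445.02849958 233.61022632]
se ((0.47309309244155884, -0.32048529386520386), (0.1335238218307495, 0.23330383002758026), 87.44710540771484)
[[0.35358327627182007, -0.381985068321228], [0.5866555571556091, -0.3923768401145935], [0.5926029086112976, -0.2589855194091797], [0.35953062772750854, -0.2485937476158142]]
knob 19 [ 0.48590498 -0.04798243  0.08057148] [0.01827827 0.00762258 0.01247676]
t 8.15 p [ 0.4565 -0.1325  0.1776] yaw 161.25 grip 0.0521 0.0 F [ 0.5  0.6 -0.6]
```

View pics/top1.png

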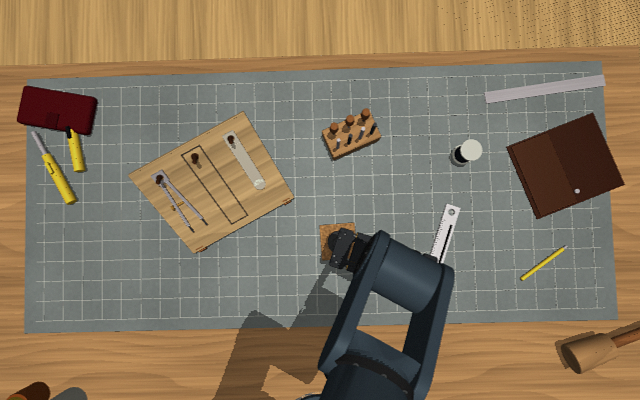

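The arm covers the tail end of the straightedge in this view, and the hole end shows at (452,211). The first image already shows both ends, so I'll measure there with a stricter mask.

```bash
cat > m3.py <<'E'
from h import *
for n,bx in (("top",(415,470,195,290)),("scene",(180,225,185,265))):
    f=np.load(n+"0.npz"); im=f["im"]; u0,u1,v0,v1=bx
    m=np.zeros(im.shape[:2],np.uint8); g=im[v0:v1,u0:u1]; m[v0:v1,u0:u1]=(g.min(-1)>185)
    m=cv2.morphologyEx(m,cv2.MORPH_OPEN,np.ones((2,2)))
    N,L,st,ce=cv2.connectedComponentsWithStats(m); keep=[i for i in range(1,N) if st[i,4]>15]; print(n,[st[i].tolist() for i in keep])
    ys,xs=np.nonzero(np.isin(L,keep)); pts=np.array([ray(n,a,b,.008)[:2] for a,b in zip(xs,ys)],np.float32)
    r=cv2.minAreaRect(pts); print(r, cv2.boxPoints(r).round(4).tolist())
f=np.load("top0.npz")["im"]; print(f[204:218,444:462].min(-1))
E
python3 m3.py
```

```text
top [[438, 205, 22, 40, 317], [425, 267, 13, 17, 109]]
((0.4682016968727112, -0.3203487694263458), (0.03342176973819733, 0.19788022339344025), 70.03720092773438) [[0.3695000112056732, -0.30230000615119934], [0.5554999709129333, -0.36980000138282776], [0.5669000148773193, -0.3384000062942505], [0.38089999556541443, -0.27090001106262207]]
scene []Traceback (most recent call last):
  File "m3.py", line 8, in <module>
    r=cv2.minAreaRect(pts); print(r, cv2.boxPoints(r).round(4).tolist())
cv2.error: OpenCV(4.12.0) /io/opencv/modules/imgproc/src/convhull.cpp:143: error: (-215:Assertion failed) total >= 0 && (depth == CV_32F || depth == CV_32S) in function 'convexHull'
```

```bash
python3 t.py .534,-.3442,.1,160.05 .534,-.3442,.04,160.05 .534,-.3442,.011,160.05
```

```text
t 8.15 p [ 0.4565 -0.1325  0.1776] yaw 161.25 grip 0.0521 0.0 F [ 0.5  0.6 -0.6]
.534,-.3442,.1,160.05 -> [-0.708 -0.878  0.387] 0.0067
.534,-.3442,.04,160.05 -> [-0.708 -0.878  0.687] 0.0067
.534,-.3442,.011,160.05 -> [-0.708 -0.878  0.832] 0.0067
```

Request:
move_arm(motion="0.2 -0.708 -0.878 0.2 0.0067;0.2 -0.708 -0.878 0.2 0.0067;0.2 -0.708 -0.878 0.3 0.0067;0.2 -0.708 -0.878 0.4 0.0067;0.2 -0.708 -0.878 0.5 0.0067;0.2 -0.708 -0.878 0.6 0.0067;0.2 -0.708 -0.878 0.7 0.0067;0.2 -0.708 -0.878 0.74 0.0067;0.2 -0.708 -0.878 0.74 0.0067;0.2 -0.708 -0.878 0.74 0.0067")

```text
time: 8.98
position: [0.5348, -0.3414, 0.0294]
tool_rot: [0.171, 0.985, 0.001, -0.001]
ft_force: [0.0, -0.4, -0.5]
grip_width: 0.0524
grip_force: 0.0
```

```bash
python3 t.py .534,-.3442,.011,160.05
```

```text
t 8.98 p [ 0.5348 -0.3414  0.0294] yaw 160.28 grip 0.0524 0.0 F [ 0.  -0.4 -0.5]
.534,-.3442,.011,160.05 -> [-0.001 -0.015  0.092] 0.0013
```

Request:
move_arm(motion="0.2 0 -0.012 0.03 0.001;0.2 0 -0.012 0.06 0.001;0.2 0 -0.012 0.092 0.001;0.2 0 -0.012 0.092 0.001;-1 0 -0.012 0.092 0.001;-1 0 -0.012 0.092 0.001;-1 0 -0.012 0.092 0.001;-1 0 -0.012 0.092 0.001;-1 0 -0.012 0.092 0.001;-1 0 -0.012 0.092 0.001", newtons=3)

```text
time: 9.82
position: [0.5344, -0.346, 0.0117]
tool_rot: [0.174, 0.985, 0.0, 0.0]
ft_force: [0.6, 1.2, 1.8]
grip_width: 0.0366
grip_force: 3.0
```

Request:
move_arm(motion="-1 0.003 0 -0.07 0;-1 0.013 0 -0.147 0;-1 0.03 0 -0.22 0;-1 0.051 0 -0.29 0;-1 0.075 0 -0.345 0;-1 0.1 0 -0.4 0;-1 0.125 0 -0.44 0;-1 0.145 0 -0.475 0;-1 0.145 0 -0.475 0;-1 0.145 0 -0.475 0")

```text
time: 10.65
position: [0.507, -0.3362, 0.1068]
tool_rot: [0.174, 0.985, -0.0, 0.0]
ft_force: [1.2, 0.7, -0.5]
grip_width: 0.0356
grip_force: 3.0
```

```bash
python3 - <<'E'
from h import *
im,d=robot.camera("scene"); np.savez("s2.npz",im=im,d=d)
cv2.imwrite("pics/s2.png",cv2.resize(im[130:330,120:360,::-1],None,fx=3,fy=3))
im,d=robot.camera("top"); np.savez("t2.npz",im=im,d=d)
E
python3 t.py
```

```text
t 10.75 p [ 0.5073 -0.3363  0.1061] yaw 160.0 grip 0.0357 3.0 F [ 0.3  0.3 -0.6]
```

View pics/s2.png

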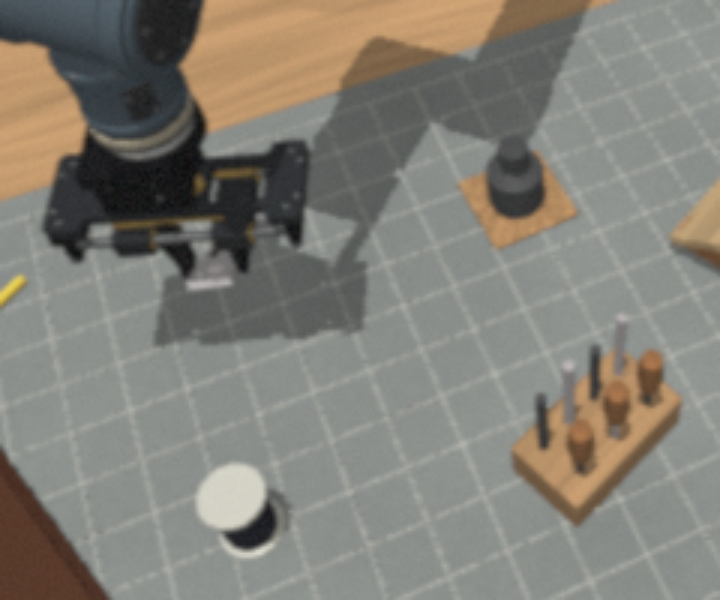

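Request:
move_arm(motion="-1 0 0 0 0;-1 0 0 0 0;-1 0 0 0 0;-1 0 0 -0.1 0;-1 0 0 -0.25 0;-1 0 0 -0.45 0;-1 0 0 -0.65 0;-1 0 0 -0.7 0;-1 0 0 -0.7 0", newtons=50)

```text
time: 11.5
position: [0.5087, -0.3377, 0.2503]
tool_rot: [0.173, 0.985, -0.002, 0.003]
ft_force: [0.0, -0.1, -1.0]
grip_width: 0.0338
grip_force: 49.9
```

```bash
python3 - <<'E'
from h import *
o=robot.get_obs(); p=o["position"]; print(p,o["ft_force"],o["moment"],o["grip_width"])
e=np.array([np.cos(np.radians(-20)),np.sin(np.radians(-20))]); l=np.array([-e[1],e[0]])
out=[]
for n in("top","scene"):
    im,d=robot.camera(n); P=cloud(n,d); q=P-p
    s=q[...,:2]@e; y=q[...,:2]@l
    m=(d>0)&(s>-.2)&(s<.05)&(abs(y)<.022)&(q[...,2]<.05)&(q[...,2]>-.16)&(im.min(-1)>105)&(np.ptp(im.astype(int),axis=-1)<40)
    v,u=np.nonzero(m); print(n,m.sum())
    for a in sorted(zip(s[m].round(3),q[...,2][m].round(3),y[m].round(3),u,v))[::max(1,m.sum()//25)]: print(*a)
    c=p+np.r_[0,0,0]; K,pos,Rm=model(n); w=Rm.T@(c-pos); uu=int(K[0,0]*w[0]/w[2]+K[0,2]); vv=int(K[1,1]*w[1]/w[2]+K[1,2])
    out.append(cv2.resize(im[max(0,vv-50):vv+50,uu-60:uu+60,::-1],(396,330)))
cv2.imwrite("pics/c3.png",np.hstack(out))
E
```

```text
[ 0.50871671 -0.3377018   0.25025986] [ 0.01401342 -0.13177372 -1.00805081] [-0.10632201 -0.09796344 -0.00460297] 0.033794906762146776
top 440
-0.135 -0.11 0.009 444 286
-0.132 -0.11 -0.013 454 288
-0.129 -0.107 -0.016 456 287
-0.126 -0.102 0.007 447 283
-0.123 -0.098 0.018 443 280
-0.119 -0.103 -0.014 457 283
-0.117 -0.093 0.01 448 279
-0.113 -0.094 -0.015 460 281
-0.11 -0.091 0.004 452 277
-0.107 -0.087 0.009 451 275
-0.103 -0.087 -0.014 462 277
-0.101 -0.08 0.02 448 271
-0.097 -0.082 0.016 450 270
-0.094 -0.075 0.017 451 269
-0.091 -0.072 0.014 453 268
-0.087 -0.075 0.001 459 268
-0.083 -0.071 0.011 456 265
-0.078 -0.064 0.01 458 263
-0.073 -0.062 -0.005 466 263
-0.068 -0.058 0.015 458 258
-0.063 -0.055 -0.012 472 260
-0.057 -0.051 -0.017 476 258
-0.052 -0.046 0.007 466 252
-0.046 -0.046 -0.016 478 253
-0.041 -0.041 0.008 468 247
-0.036 -0.032 0.015 467 244
scene 143
-0.116 -0.096 0.013 195 169
-0.109 -0.091 0.007 192 170
-0.102 -0.084 0.02 196 170
-0.096 -0.081 0.016 194 171
-0.09 -0.077 0.006 189 172
-0.08 -0.069 0.009 189 173
-0.037 -0.044 0.02 189 180
-0.017 -0.023 -0.012 171 182
-0.004 -0.012 0.002 175 183
-0.001 -0.008 0.008 177 183
0.001 -0.008 -0.005 171 184
0.002 -0.008 0.006 176 184
0.011 -0.002 -0.01 167 186
0.014 0.003 0.011 176 185
0.017 0.005 0.002 171 186
0.019 0.006 0.019 179 186
0.021 -0.001 0.009 175 189
0.021 0.004 -0.013 164 188
0.021 0.007 -0.008 166 187
0.022 0.002 -0.011 165 189
0.022 0.004 -0.002 169 188
0.022 0.006 0.017 178 187
0.023 0.002 -0.001 170 189
0.023 0.004 0.006 173 188
0.023 0.007 -0.013 163 188
0.024 0.001 -0.011 165 190
0.024 0.003 0.008 174 189
0.025 0.003 0.017 178 189
0.026 0.0 -0.011 165 191
```

View pics/c3.png

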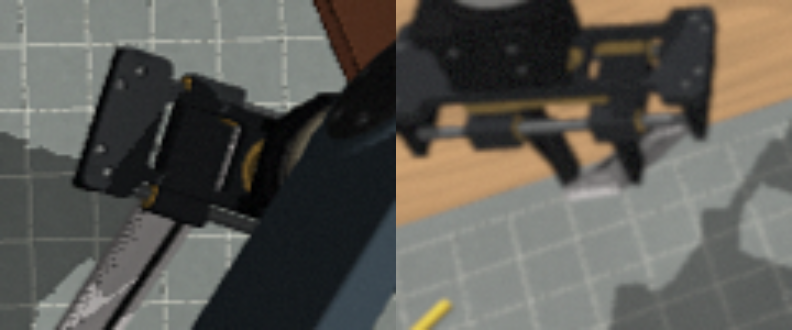

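The straightedge is held at about 37° with the tail down: face points run in the left crop from the fingers to the lower-left corner, and the hole end is at (590,188) in the right crop. I'll carry it over to the rack.

```bash
python3 t.py .53,-.21,.31,185 .56,-.03,.34,207.65 ; python3 t.py .6433,.2366,.2047,207.65
```

```text
t 11.6 p [ 0.5063 -0.3354  0.2453] yaw 160.01 grip 0.0335 50.0 F [ 0.2  1.2 -1.1]
.53,-.21,.31,185 -> [ 0.104  0.63  -0.323] -0.1389
.56,-.03,.34,207.65 -> [ 0.271  1.527 -0.472] -0.2647
t 11.6 p [ 0.5063 -0.3354  0.2453] yaw 160.01 grip 0.0335 50.0 F [ 0.2  1.2 -1.1]
.6433,.2366,.2047,207.65 -> [0.334 2.922 0.206] -0.2647
```

Request:
move_arm(motion="-1 0.02 0.1 -0.1 -0.03;-1 0.04 0.25 -0.2 -0.06;-1 0.08 0.4 -0.3 -0.09;-1 0.1 0.55 -0.38 -0.12;-1 0.12 0.7 -0.43 -0.15;-1 0.14 0.8 -0.45 -0.18;-1 0.16 0.9 -0.45 -0.21;-1 0.17 0.95 -0.45 -0.24;-1 0.17 0.95 -0.45 -0.2647;-1 0.17 0.95 -0.45 -0.2647;-1 0.17 0.95 -0.45 -0.2647")

```text
time: 12.52
position: [0.539, -0.1453, 0.3337]
tool_rot: [-0.238, 0.971, 0.002, -0.002]
ft_force: [-0.5, 0.0, -2.3]
grip_width: 0.034
grip_force: 50.0
```

```bash
python3 t.py .58,.08,.33,207.65 .62,.2,.30,207.65 .6433,.2366,.2547,207.65
```

```text
t 12.52 p [ 0.539  -0.1453  0.3337] yaw -152.45 grip 0.034 50.0 F [-0.5  0.  -2.3]
.58,.08,.33,207.65 -> [-0.703  0.904  0.02 ] -0.0006
.62,.2,.30,207.65 -> [-1.158  1.343  0.17 ] -0.0006
.6433,.2366,.2547,207.65 -> [-1.347  1.45   0.397] -0.0006
```

Request:
move_arm(motion="-1 -0.08 0.1 0 0;-1 -0.2 0.26 0 0;-1 -0.33 0.42 0 0;-1 -0.46 0.58 0 0;-1 -0.58 0.74 0 0;-1 -0.68 0.86 0 0;-1 -0.703 0.904 0 0;-1 -0.703 0.904 0 0")

```text
time: 13.18
position: [0.5801, 0.0816, 0.3349]
tool_rot: [-0.24, 0.971, 0.001, -0.001]
ft_force: [-0.4, -0.0, -2.5]
grip_width: 0.0337
grip_force: 50.0
```

Request:
move_arm(motion="-1 -0.1 0.1 0.05 0;-1 -0.22 0.2 0.1 0;-1 -0.36 0.32 0.16 0;-1 -0.48 0.43 0.22 0;-1 -0.58 0.5 0.28 0;-1 -0.644 0.546 0.35 0;-1 -0.644 0.546 0.4 0;-1 -0.644 0.546 0.4 0;-1 -0.644 0.546 0.4 0")

```text
time: 13.93
position: [0.6434, 0.2335, 0.2549]
tool_rot: [-0.238, 0.971, -0.001, -0.002]
ft_force: [-0.2, -0.0, -1.3]
grip_width: 0.0336
grip_force: 50.0
```

```bash
cat > m4.py <<'E'
from h import *; import sys
o=robot.get_obs(); p=o["position"]; print(o["time"],p,o["ft_force"])
F=np.array([.688,.260,.143]); n=np.array([-.494,-.259,.830]); n/=np.linalg.norm(n)
yx=np.radians(27.65); yv=np.array([-np.sin(yx),np.cos(yx),0]); xv=np.cross(yv,n)
hv=np.cross(yv,[0,0,1.])
out=[]
for c in("top","scene"):
    im,d=robot.camera(c); np.savez(c+sys.argv[1]+".npz",im=im,d=d); P=cloud(c,d); q=P-p
    s=q@hv; y=q@yv
    m=(d>0)&(s>-.2)&(s<.06)&(abs(y)<.03)&(q[...,2]<.03)&(q[...,2]>-.16)&(((P-F)@n)>.012)&(im.min(-1)>95)&(np.ptp(im.astype(int),axis=-1)<35)
    pt=q[m]; w=np.ones(len(pt),bool)
    if len(pt)<20: print(c,"few",len(pt)); continue
    for i in range(6):
        co=np.polyfit(pt[w]@hv,pt[w][:,2],1); e=pt[:,2]-np.polyval(co,pt@hv); w=abs(e)<.006
    ss=pt[w]@hv; yy=pt[w]@yv
    print(c,len(pt),w.sum(),"tilt",np.degrees(np.arctan(co[0])),"z at s=0",co[1],"s range",np.percentile(ss,[1,99]),"y range",np.percentile(yy,[2,98]))
    end=ss>ss.max()-.015; print("  end y range",np.percentile(yy[end],[2,98]))
    K,pos,Rm=model(c); ww=Rm.T@(p-pos); uu=int(K[0,0]*ww[0]/ww[2]+K[0,2]); vv=int(K[1,1]*ww[1]/ww[2]+K[1,2])
    out.append(cv2.resize(im[max(0,vv-50):vv+50,max(0,uu-60):max(0,uu-60)+120,::-1],(396,330)))
cv2.imwrite(f"pics/c{sys.argv[1]}.png",np.hstack(out))
E
python3 m4.py 4
```

```text
13.9333 [0.64337944 0.23350795 0.2549481 ] [-0.24835133 -0.04294583 -1.33939128]
top 951 948 tilt 35.91150365046639 z at s=0 -0.005753711466797433 s range [-1.37338845e-01 -1.28838765e-04] y range [-0.01643195  0.01848752]
  end y range [0.00125666 0.01507992]
scene 466 413 tilt 35.45977668521294 z at s=0 -0.009687515935847794 s range [-0.13451304  0.02785731] y range [-0.01745725  0.02085475]
  end y range [-0.01637623  0.01699343]
```

View pics/c4.png

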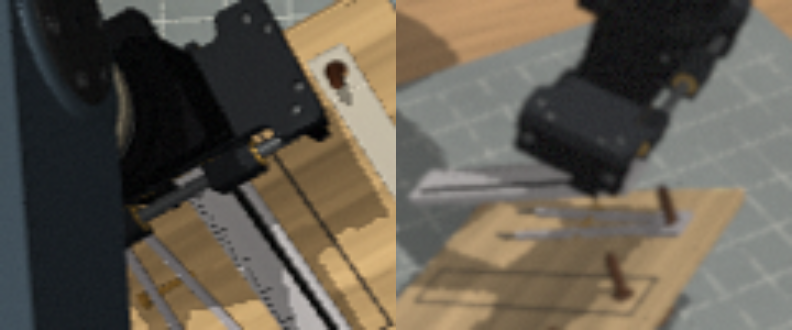

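The straightedge is held at 35.7° with its tail hanging in line with the slope, and the free peg shows at (620,275) in the right crop. I'll refine the peg axis from the blob centroids in the first two images.

```bash
python3 - <<'E'
from h import *
n=np.array([-.494,-.259,.830]); n/=np.linalg.norm(n)
yx=np.radians(27.65); yv=np.array([-np.sin(yx),np.cos(yx),0]); xv=np.cross(yv,n); F0=np.array([.688,.260,.143])
for c,ss in(("top",[(230,141),(194,161),(158,181)]),("scene",[(413,193),(431,172),(446,151)])):
    f=np.load(c+"0.npz"); im,d=f["im"],f["d"]; K,pos,Rm=model(c); h=cv2.cvtColor(im,cv2.COLOR_RGB2HSV)
    P=cloud(c,d); dist=(P-F0)@n
    for u,v in ss:
        m=np.zeros(d.shape,np.uint8); w=14; g=np.s_[v-w:v+w,u-w:u+w]
        m[g]=(im[g][...,0].astype(int)<125)&(h[g][...,1]>110)&(im[g][...,2]<60)
        N,L,st,ce=cv2.connectedComponentsWithStats(m); i=1+st[1:,4].argmax()
        vv,uu=np.nonzero(L==i)
        r=Rm@np.array([(ce[i][0]-K[0,2])/K[0,0],(ce[i][1]-K[1,2])/K[1,1],1])
        t=((F0+.019*n-pos)@n)/(r@n); X=pos+t*r-.019*n
        print(c,st[i],ce[i].round(1),"foot",X.round(4),"in place frame rel F0",((X-F0)@xv).round(4),((X-F0)@yv).round(4), "dist max",dist[L==i].max().round(3))
    # board plane height check at F0
    vv,uu=np.nonzero((abs(dist)<.006)&(np.linalg.norm(P-F0,axis=-1)<.06)); print("board offset",np.median(dist[vv,uu]))
E
```

```text
top [228 136   6   8  37] [230.4 139.1] foot [0.728  0.1803 0.1419] in place frame rel F0 -0.0019 -0.0891 dist max 0.041
top [191 153  10  16  93] [195.4 159.5] foot [0.6853 0.2585 0.1409] in place frame rel F0 -0.0037 -0.0 dist max 0.041
top [156 175   7   9  41] [158.6 178.8] foot [0.6448 0.3395 0.1421] in place frame rel F0 -0.0017 0.0905 dist max 0.893
board offset 0.00047854468183120176
scene [413 191   5  11  22] [415.  195.4] foot [0.7229 0.1848 0.1403] in place frame rel F0 -0.0048 -0.0828 dist max 0.04
scene [430 168   7  14  35] [432.8 175.2] foot [0.691  0.2592 0.1445] in place frame rel F0 0.0028 -0.0021 dist max 0.544
scene [446 149   4   9  19] [447.7 152.4] foot [0.6407 0.3447 0.1412] in place frame rel F0 -0.0032 0.0969 dist max 0.035
board offset -0.00039115738493100607
```

```bash
cat > ins.py <<'E'
import numpy as np,subprocess,sys
F=np.array([.6869,.2594,.1422]); n=np.array([-.494,-.259,.830]); n/=np.linalg.norm(n); yx=np.radians(27.65); e=np.array([np.cos(yx),np.sin(yx),0])
subprocess.run(["python3","t.py"]+[",".join(f"{v:.4f}" for v in F+h*n-.0123*e+[0,0,.0038])+",207.65" for h in map(float,sys.argv[1:])])
E
python3 ins.py .055 .045 .038 .03 .02 .012
```

```text
t 14.03 p [0.6444 0.234  0.2571] yaw -152.49 grip 0.0335 50.0 F [-0.  -0.2 -1.4]
0.6488,0.2394,0.1916,207.65 -> [-0.032  0.014  0.327] -0.0008
0.6538,0.2420,0.1833,207.65 -> [-0.06   0.014  0.369] -0.0008
0.6572,0.2439,0.1775,207.65 -> [-0.08   0.015  0.398] -0.0008
0.6612,0.2459,0.1709,207.65 -> [-0.102  0.014  0.431] -0.0008
0.6661,0.2485,0.1626,207.65 -> [-0.13   0.014  0.472] -0.0008
0.6701,0.2506,0.1560,207.65 -> [-0.152  0.015  0.506] -0.0008
```

Request:
move_arm(motion="-1 -0.032 0.014 0.1 -0.0008;-1 -0.032 0.014 0.2 -0.0008;-1 -0.032 0.014 0.28 -0.0008;-1 -0.032 0.014 0.327 -0.0008;-1 -0.032 0.014 0.327 -0.0008;-1 -0.032 0.014 0.327 -0.0008;-1 -0.032 0.014 0.327 -0.0008;-1 -0.032 0.014 0.327 -0.0008")

```text
time: 14.7
position: [0.6495, 0.2415, 0.1928]
tool_rot: [-0.24, 0.971, -0.0, 0.002]
ft_force: [0.0, -0.1, -1.2]
grip_width: 0.0338
grip_force: 50.0
```

```bash
python3 ins.py .055 .045 .038 .03 .02 .012; python3 m4.py 5
```

```text
t 14.7 p [0.6495 0.2415 0.1928] yaw -152.22 grip 0.0338 50.0 F [ 0.  -0.1 -1.2]
0.6488,0.2394,0.1916,207.65 -> [ 0.008 -0.007  0.006] 0.0007
0.6538,0.2420,0.1833,207.65 -> [-0.02  -0.008  0.048] 0.0007
0.6572,0.2439,0.1775,207.65 -> [-0.039 -0.007  0.077] 0.0007
0.6612,0.2459,0.1709,207.65 -> [-0.062 -0.007  0.11 ] 0.0007
0.6661,0.2485,0.1626,207.65 -> [-0.089 -0.007  0.151] 0.0007
0.6701,0.2506,0.1560,207.65 -> [-0.112 -0.007  0.185] 0.0007
14.7 [0.64951557 0.24146283 0.1928312 ] [ 0.0107803  -0.06182804 -1.24921486]
top 806 804 tilt 36.71438162042848 z at s=0 -0.005761054802575329 s range [-0.13603546 -0.00144836] y range [-0.01676778  0.01815045]
  end y range [0.00017121 0.01595497]
scene 384 337 tilt 35.45323929313968 z at s=0 -0.010850246550130015 s range [-0.13573395  0.02700974] y range [-0.01727774  0.02008087]
  end y range [-0.01644137  0.0111681 ]
```

View pics/c5.png

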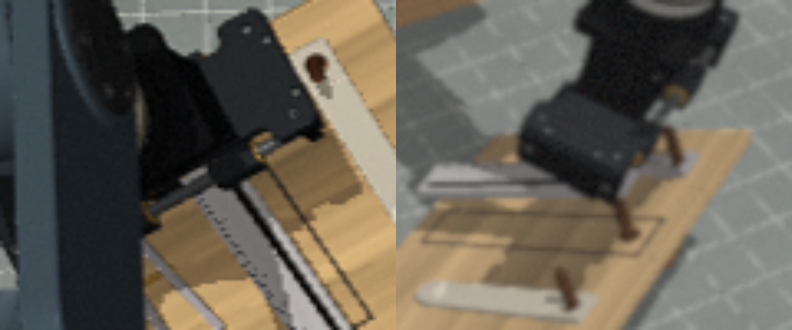

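```bash
python3 ins.py .055 .045 .038 .03 .02 .012
```

```text
t 14.8 p [0.6491 0.2416 0.1924] yaw -152.21 grip 0.0337 50.0 F [-0.4  0.2 -1.6]
0.6488,0.2394,0.1916,207.65 -> [ 0.006 -0.009  0.004] 0.0008
0.6538,0.2420,0.1833,207.65 -> [-0.022 -0.009  0.045] 0.0008
0.6572,0.2439,0.1775,207.65 -> [-0.041 -0.008  0.074] 0.0008
0.6612,0.2459,0.1709,207.65 -> [-0.063 -0.009  0.108] 0.0008
0.6661,0.2485,0.1626,207.65 -> [-0.091 -0.009  0.149] 0.0008
0.6701,0.2506,0.1560,207.65 -> [-0.113 -0.009  0.182] 0.0008
```

Now correct the pose, then go slowly down to h≈0.03.

Request:
move_arm(motion="-1 0.006 -0.009 0.004 0.0008;-1 -0.01 -0.009 0.025 0.0008;-1 -0.022 -0.009 0.045 0.0008;-1 -0.032 -0.009 0.06 0.0008;-1 -0.041 -0.009 0.074 0.0008;-1 -0.052 -0.009 0.091 0.0008;-1 -0.063 -0.009 0.108 0.0008;-1 -0.063 -0.009 0.108 0.0008;-1 -0.063 -0.009 0.108 0.0008")

```text
time: 15.55
position: [0.6603, 0.2458, 0.1688]
tool_rot: [-0.239, 0.971, 0.0, -0.0]
ft_force: [0.1, -0.5, -1.3]
grip_width: 0.0334
grip_force: 50.0
```

```bash
python3 ins.py .03 .02 .012; python3 m4.py 6
```

```text
t 15.55 p [0.6603 0.2458 0.1688] yaw -152.34 grip 0.0334 50.0 F [ 0.1 -0.5 -1.3]
0.6612,0.2459,0.1709,207.65 -> [-0.004 -0.002 -0.01 ] 0.0
0.6661,0.2485,0.1626,207.65 -> [-0.032 -0.001  0.031] 0.0
0.6701,0.2506,0.1560,207.65 -> [-0.055 -0.001  0.064] 0.0
15.55 [0.66028887 0.24578075 0.16881057] [ 0.05718867 -0.47345934 -1.2531321 ]
top 763 759 tilt 36.1777782188315 z at s=0 -0.005768118285943171 s range [-0.13665369 -0.00033941] y range [-0.0164731   0.01817229]
  end y range [0.0005576  0.01582395]
scene 353 308 tilt 35.05151814387907 z at s=0 -0.010898967587471359 s range [-0.1363323   0.02724564] y range [-0.0173809  0.0212449]
  end y range [-0.01065267  0.00867111]
```

View pics/c6.png

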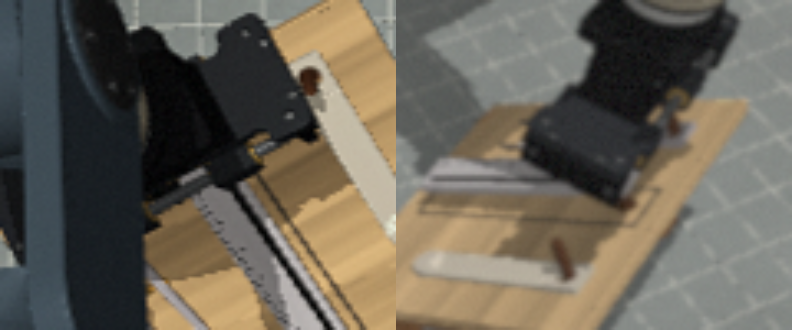

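The right crop shows the peg base at (628,203) under the hole end, and there is no contact force, so the hole is over the peg. Continuing down.

Request:
move_arm(motion="-1 -0.011 -0.001 0.005 0;-1 -0.022 -0.001 0.018 0;-1 -0.032 -0.001 0.031 0;-1 -0.04 -0.001 0.042 0;-1 -0.048 -0.001 0.053 0;-1 -0.055 -0.001 0.062 0;-1 -0.055 -0.001 0.062 0;-1 -0.055 -0.001 0.062 0")

```text
time: 16.32
position: [0.6702, 0.2507, 0.1567]
tool_rot: [-0.239, 0.971, 0.0, -0.0]
ft_force: [-0.2, -0.6, -1.7]
grip_width: 0.0338
grip_force: 50.0
```

```bash
python3 ins.py .012 .009 .006 .004
```

```text
t 16.32 p [0.6702 0.2507 0.1567] yaw -152.35 grip 0.0338 50.0 F [-0.2 -0.6 -1.7]
0.6701,0.2506,0.1560,207.65 -> [ 0.001 -0.     0.003] 0.0
0.6716,0.2514,0.1535,207.65 -> [-0.008  0.     0.016] 0.0
0.6730,0.2521,0.1510,207.65 -> [-0.016 -0.     0.028] 0.0
0.6740,0.2527,0.1493,207.65 -> [-0.022  0.     0.037] 0.0
```

Request:
move_arm(motion="-1 -0.004 0 0.008 0;-1 -0.008 0 0.016 0;-1 -0.012 0 0.022 0;-1 -0.016 0 0.028 0;-1 -0.016 0 0.028 0", newtons=5)

```text
time: 16.73
position: [0.6731, 0.2522, 0.1511]
tool_rot: [-0.239, 0.971, 0.0, -0.0]
ft_force: [-0.8, 0.3, -0.4]
grip_width: 0.0356
grip_force: 4.9
```

Request:
move_arm(motion="0.15 -0.016 0 0.004 0;0.15 0 0 0 0;0.15 0 0 0 0;0.15 0 0 0 0;0.15 0 0 0 0;0.15 0 0 0 0")

```text
time: 17.23
position: [0.6731, 0.2522, 0.1515]
tool_rot: [-0.239, 0.971, 0.0, 0.0]
ft_force: [0.2, -0.1, 0.4]
grip_width: 0.0495
grip_force: 0.0
```

```bash
python3 t.py; python3 m4.py 7
```

```text
t 17.23 p [0.6731 0.2522 0.1515] yaw -152.35 grip 0.0495 0.0 F [ 0.2 -0.1  0.4]
17.2333 [0.67314703 0.25217442 0.15153555] [ 0.18446287 -0.12177445  0.3843157 ]
top few 8
scene few 0Traceback (most recent call last):
  File "m4.py", line 20, in <module>
    cv2.imwrite(f"pics/c{sys.argv[1]}.png",np.hstack(out))
                                           ~~~~~~~~~^^^^^
    return _nx.concatenate(arrs, 1, dtype=dtype, casting=casting)
           ~~~~~~~~~~~~~~~^^^^^^^^^^^^^^^^^^^^^^^^^^^^^^^^^^^^^^^
ValueError: need at least one array to concatenate
```

Request:
move_arm(motion="0.15 0 0 -0.05 0;0.15 0 0 -0.15 0;0.15 0 0 -0.35 0;0.15 0 0 -0.55 0;0.15 0.2 0 -0.7 0;0.15 0.4 0 -0.7 0;0.15 0.6 0 -0.7 0;0.15 0.8 0 -0.7 0;0.15 1 0 -0.7 0;0.15 1 0 -0.7 0;0.15 1 0 -0.7 0")

```text
time: 18.25
position: [0.4932, 0.1586, 0.2921]
tool_rot: [-0.239, 0.971, 0.0, -0.0]
ft_force: [1.2, 0.5, 0.1]
grip_width: 0.0503
grip_force: 0.0
```

```bash
python3 - <<'E'
from h import *
F=np.array([.6869,.2594,.1422]); n=np.array([-.494,-.259,.830]); n/=np.linalg.norm(n)
yx=np.radians(27.65); yv=np.array([-np.sin(yx),np.cos(yx),0]); xv=np.cross(yv,n)
out=[]
for c in("top","scene"):
    im,d=robot.camera(c); P=cloud(c,d); q=P-F; a=np.stack([q@xv,q@yv,q@n],-1)
    m=(d>0)&(abs(a[...,1])<.04)&(a[...,0]<.03)&(a[...,0]>-.2)&(a[...,2]>.003)&(a[...,2]<.02)&(np.ptp(im.astype(int),axis=-1)<35)&(im.min(-1)>95)
    t=a[m]; print(c,m.sum(),t.min(0).round(4),t.max(0).round(4)); 
    if len(t): print(cv2.minAreaRect(t[:,:2].astype(np.float32)), "z hole end",np.median(t[t[:,0]>-.05][:,2]),"tail",np.median(t[t[:,0]<-.13][:,2]))
    if c=="top":
        v,u=np.indices(d.shape); k=(P[...,2]>.077)&(P[...,2]<.1)&(u>310)&(u<365)&(v>200)&(v<275); w=P[k]
        if len(w): print("knob",k.sum(),(w.min(0)+w.max(0))/2)
        out.append(cv2.resize(im[100:260,120:370,::-1],(400,256)))
    else: out.append(cv2.resize(im[130:290,260:510,::-1],(400,256)))
cv2.imwrite("pics/fin.png",np.hstack(out))
E
```

```text
top 952 [-0.1653 -0.0183  0.0036] [0.0147 0.0224 0.0139]
((-0.07542632520198822, 0.001933809369802475), (0.038322050124406815, 0.17957803606987), 88.43294525146484) z hole end 0.008438571243929967 tail 0.008294488141895822
knob 130 [ 0.48120948 -0.05830309  0.08419702]
scene 562 [-0.1852 -0.0197  0.003 ] [0.0159 0.0243 0.0102]
((-0.08449245244264603, 0.0031392723321914673), (0.039809200912714005, 0.2009211629629135), 88.29505920410156) z hole end 0.007257045524923074 tail 0.007027003550935839
```

View pics/fin.png

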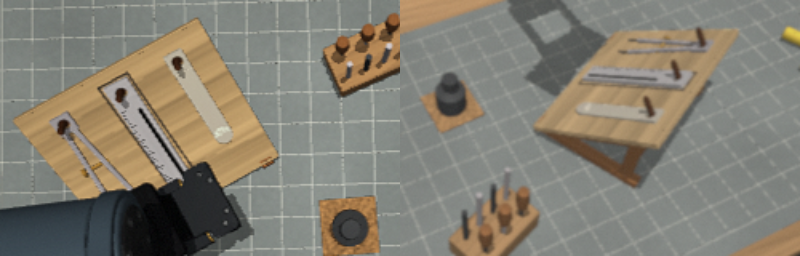

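The straightedge lies flat on the middle peg inside its outline: top face about 8 mm off the board at both ends, yaw about 1.6°, peg at left crop (120,95). The weight stands centred on the pad at (350,228), and the other tools look unmoved.

```bash
python3 -c "
from rig import robot
print(robot.hand_in())"
```

```text
the job is handed in; nothing more can be done
None
```

The weight stands centred on the cork pad and the straightedge hangs flat on the free middle peg over its outline; I handed the job in after about 18 s of robot time, and hand-in returned no verdict.

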